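Aim the key-drop funnel at the delivery chute

TASK

Put the key drop back in service: screw the copper funnel further down onto its leaning tube (clockwise seen from above; it has a grab bar across its mouth) until the gap in its guard collar faces the steel delivery chute squarely, so that the chute's nose will come down in the middle of the gap. Then lower the hinged chute gently all the way down onto its stop, into the gap, and let go, without shifting anything else that stands or lies on the tiled shelf.

Things in the scene. Friction and masses are not known exactly. Their poses are not given: they have to be found in the camera images.
- tube_stand: Fixed stand of the leaning steel tube (48 mm across, in a dark steel bracket, an aluminium catch tray behind). Origin: on the tiles, vertically below the centre of the funnel's rim, which is 180 mm higher. z up; tube and funnel lean 30 deg from vertical towards the stand's -x (robot's side). Place and yaw differ each time.
- funnel (a joint): How far the copper funnel is screwed on, rad, 0 to 8.5: grows as it turns clockwise seen from above along its axis. It goes down 4 mm per turn, stays where left, needs about 0.12 N m. No stop where it must end, which is at 4.5 to 4.9 depending on where the chute stands; it starts 1.0 to 3.9 rad short of that.
- funnel_rim (a point): Centre of the funnel's rim (152 mm wide), on its axis; turns with it. z points out of the mouth along the axis. A thin copper guard collar, 75 mm in radius, stands 21 mm up from the rim all round but for one gap 77 mm wide centred on this frame's -y, where a flat lip sticks out to 96 mm from the axis. Inside the funnel is hollow.
- funnel_bar (a point): Middle of the top edge of the grab bar, on the funnel's axis, 36 mm above the rim centre; axes as funnel_rim. The straight copper bar crosses the mouth along this frame's x (at right angles to the gap's direction): 12 mm thick, 149 mm long, 30 mm high (from 6 to 36 mm above the rim), free on both sides.
- chute_stand: Fixed post behind the funnel, carrying the delivery chute (open steel trough that, lowered, slopes 25 deg down to the funnel). Origin: same as tube_stand, below the funnel; the chute lies in this frame's x-z plane and its nose points to -x. Its yaw differs from that of tube_stand by up to 0.25 rad either way.
- chute (a joint): Angle of the hinged lower trough, rad: 0 = all the way down on its stop; grows as the nose is raised, to 1.2; starts at 0.75 to 0.95. The stiff hinge stays where left (2 N at the nose pushes it down). Trough: 56 mm wide outside, 50 inside, 130 long from hinge to nose, floor 3, sides 20 high. Closed fingertips on its floor push it down.
- chute_hinge (a point): The middle of the chute's hinge pin, fixed to chute_stand, in line with the underside of the trough; the pin lies along y.
- chute_nose (a point): Middle of the lower edge of the chute's nose (underside of the floor), 130 mm from the hinge; moves with the chute.
- chute_seat (a point): Point fixed to chute_stand where chute_nose lies when the chute is all the way down: about 66 mm out from the funnel's axis, 14 mm above the rim plane. The funnel is right when this point lies straight in its -y direction (in the funnel_rim frame x = 0, y negative).
- clamp: Black spring clamp gripping an orange fob, lying on the shelf in front of the stand, about 150 mm long, 34 mm high; leave alone. Origin at its spring, underneath.
- key_tag: White nylon key tag, 73 x 36 x 6 mm, lying on the shelf; leave alone.
- barrel_key: Nickel barrel key, about 100 mm long, 12 mm thick, lying on the shelf; leave alone.
- granite_weight: Round granite weight 72 mm wide with a steel knob, 83 mm high; leave alone. Origin underneath.
- sanitiser: Clear plastic bottle 60 mm wide, 175 mm high; leave alone. Origin underneath.
- call_bell: Steel call bell 86 mm wide, 58 mm high; leave alone. Origin underneath.
- mug: White mug 78 mm wide, 90 mm high; leave alone. Origin underneath.

How it is judged:
By the outcome, as a careful person would: the job done as asked, in the order asked, and still so for the second after the job is handed in, with the robot touching nothing.
It also fails if it takes over 67 s, if anything falls off the work surface, if the arm or the gripper's body presses on something with over 40 N, if the wrist force passes 120 N, or if a joint passes its speed limit or range.

ROBOT

A 6-joint arm with a two-finger parallel gripper is mounted at the origin on the work surface. World frame = base frame: x ahead of the robot, y to its left, z up, the work surface at z = 0. Lengths are in m, angles in rad, forces in N, time in s.
With the tool pointing down it reaches from about 0.4 to 0.925 m from the base axis. Payload 12.5 kg.
Tool frame: the origin (TCP) lies at the very end of the fingers, on their centre line; the grasp point (between the pads) lies robot.hold_point_z behind it (robot.hold_point_z is the distance from the TCP to the grasp point, in m); z points along the fingers, y is the line along which they close (so a half turn about z gives the same grasp; the last joint's range is limited). The gripper opens to 95 mm and grips with 3 to 60 N. Pads are 20 mm wide; open, the fingers measure 119 mm over their backs; the gripper's body (75 mm by 180 mm) begins 59 mm behind the grasp point.
Start: joints at [1.045, 0.491, 1.559, -0, 1.092, -0.106], TCP at [0.255, 0.571, 0.215] pointing down, gripper open.
Joint ranges: [-3.1, 3.1], [-0.84, 2.19], [0.05, 2.79], [-1.13, 4.28], [0.06, 2.93], [-2.69, 2.69]. Speed limits (rad/s): [2.22, 2.22, 2.79, 3.14, 3.14, 3.14].

INTERFACE

Orientations are given as a rotation vector (axis times angle).
In Python, from cell import robot gives the robot as it stands.
- The arm moves only by the tool drive_tool, never from a script. Its argument "steps" is text: rows parted by semicolons, each of 7 numbers parted by spaces: the shift along the tool's x, y, z in m, then the turn, a rotation vector about the tool's x, y, z in degrees, then the opening, from 0 (shut) to 1 (fully open). In form: x y z wx wy wz gripper; .... A call has 1 to 20 rows; each row is the pose to reach, as a shift and turn from the pose commanded when the call began, along the tool's axes at that moment; what a row does not reach only later rows make up. A row lasts 1/12 s, in which the tool goes at most 41.7 mm and 7.16 degrees, less where a joint would pass 70% of its speed; a pose out of reach is approached as far as the arm can. A call with a gripper value outside its range is refused whole. The fingers move at their own pace and stop on an object; the grip force is fixed at half the most. Time passes only in rows, so rows that repeat a pose let the fingers close. It gives the time, the measured TCP pose, the force, the opening and the grip force at its end, in the units of the state.
- robot.get_obs(): the state, without advancing time (a new reading comes with each control period).
- robot.get_image(name): name is "side" or "top"; returns a dict with "image" (480x640x3 uint8, red, green, blue), "fovy" (degrees; the focal length in pixels is half the picture's height over the tangent of half this angle, whatever the lens; pixels are square), "cx", "cy" (the principal point, pixels), "dist" ([k1, k2, p1, p2, k3] as OpenCV has them; the pictures are not rectified), "cam_to_world" (4x4, takes a point from camera to world coordinates). Camera axes: x right, y up, looking along -z (the intrinsics and any distortion apply to the point x, -y, -z); pixel columns grow to the right and rows downward; lengths in m; the calibration is good to about 2 mm. A picture is of the moment at which its call begins. There is no depth.
- robot.close_job(): hands the job in; it is judged then, once.
Trained networks look in the newest picture that a camera, given by its name, has taken for a name from the list of things; names that differ only in an ending like _2 or _b are one class to them, and where a whole thing is asked for, a point or a joint stands for the part that bears it (a point fixed in the world has none). Each returns a list of dicts, best first, with "conf" (0 to 1); they miss things now and then, are a little off and sometimes report something else, mostly with a low value. They report only what shows in the picture. A call takes as long as a camera call.
- robot.spot_in(camera, target): "point" ([column, row] in pixels, amid what is visible of it).
- robot.outline_of(camera, target): "mask" (480x640 bool, what is visible of it) and "point" ([column, row] in pixels, amid what is visible of it).
The state is a dict: "time_s": time; "q": joint angles; "dq": joint speeds; "joint_efforts": joint torques, N m; "tool_pos": TCP position; "tcp_rot": TCP orientation; "contact_force": force on the tool from outside, world axes, zero at the start; "torque": the same for the moment, N m; "finger_gap": opening from 0.0 (shut) to 1.0 (fully open); "finger_force": force on a finger pad.
Only numpy, scipy, OpenCV 4.12 (cv2) and the standard library are available. Lean on these libraries where they do the work, as an engineer would, in place of code of your own. Each camera call takes 0.05 s, during which the arm holds its last target. There are 200 camera calls.

## Working session

There is one attempt and no reset: what is moved stays moved. The work goes in short steps, Python scripts to look and compute and a tool call to move; the robot and the scene stay as the last step left them, time stands still between calls to the robot, and variables do not carry over. Pictures are saved under pics/ and viewed, at most 10 in all, crops included, and the job is handed in when it is done.

Besides the shell and the picture viewer there is one more tool, called after "Request:" by a JSON object that holds its "name" and its "arguments". drive_tool: Moves the arm, as the interface text tells. Its arguments: {"type":"object","properties":{"steps":{"type":"string"}},"required":["steps"]}

```bash
mkdir -p pics; ls; python3 - <<'E'
from cell import robot
import cv2,numpy as np
np.set_printoptions(precision=4,suppress=True)
o=robot.get_obs();print(o,robot.hold_point_z)
for c in("side","top"):
    d=robot.get_image(c);cv2.imwrite(f"pics/{c}0.png",d["image"][:,:,::-1])
    print(c,d["fovy"],d["cx"],d["cy"],d["dist"],d["cam_to_world"])
    for t in("funnel","funnel_rim","funnel_bar","chute","chute_hinge","chute_nose","chute_seat","sanitiser","mug"):
        print(t,[(np.round(r["point"],1),round(r["conf"],2)) for r in robot.spot_in(c,t)])
E
```

```text
pics
{'time_s': 0.0, 'q': array([ 1.0454,  0.4916,  1.5595,  0.    ,  1.0917, -0.1056]), 'dq': array([-0.    ,  0.0001,  0.0002, -0.0008,  0.0005,  0.0004]), 'joint_efforts': array([  0.0011, -61.2654, -25.8177,   0.0691,   0.0483,  -0.0002]), 'tool_pos': array([0.2546, 0.5705, 0.2141]), 'tcp_rot': array([-0.6546, -3.0723,  0.0017]), 'contact_force': array([0.4733, 0.1969, 0.872 ]), 'torque': array([ 0.0104,  0.0439, -0.0121]), 'finger_force': 0.0, 'finger_gap': 0.9974768241774666} 0.0188
side 42.49127872055159 321.4211884951292 239.41500863431867 [0.0182 0.     0.     0.     0.    ] [[ 0.9547  0.2166 -0.2043  0.2669]
 [-0.2977  0.704  -0.6449 -0.8058]
 [ 0.0041  0.6764  0.7365  1.1911]
 [ 0.      0.      0.      1.    ]]
funnel [(array([328.6, 281.1]), 0.66)]
funnel_rim [(array([325. , 276.9]), 0.77)]
funnel_bar [(array([329.8, 280.8]), 0.93)]
chute [(array([386.9, 227. ]), 0.89)]
chute_hinge [(array([419.9, 249.6]), 0.56), (array([322.7, 384.6]), 0.23)]
chute_nose [(array([383. , 225.5]), 0.82)]
chute_seat [(array([323.6, 384.8]), 0.72), (array([420.6, 250.1]), 0.62), (array([280.5
[... 157 characters left out ...]
top 53.392007480268134 317.5502713316216 243.04390764908558 [0.0092 0.     0.     0.     0.    ] [[-0.0092  0.9756 -0.2195  0.3597]
 [-0.9999 -0.0076  0.0084  0.0469]
 [ 0.0066  0.2196  0.9756  1.1218]
 [ 0.      0.      0.      1.    ]]
funnel [(array([361.1, 260.7]), 0.59)]
funnel_rim [(array([427.5, 301.4]), 0.72), (array([363.9, 263.9]), 0.57)]
funnel_bar [(array([367.4, 264.3]), 0.67)]
chute [(array([358.8, 330.4]), 0.56), (array([376.4, 186. ]), 0.55)]
chute_hinge [(array([368.4, 174.8]), 0.65)]
chute_nose [(array([375.8, 186.1]), 0.58)]
chute_seat [(array([369.4, 169.1]), 0.89)]
sanitiser [(array([282.2, 237. ]), 0.9), (array([364.9, 265.7]), 0.55)]
mug [(array([429.6, 298.6]), 0.87)]
```

```bash
python3 - <<'E'
import cv2
a=cv2.imread("pics/side0.png")[150:420,200:500];b=cv2.imread("pics/top0.png")[100:370,230:500]
cv2.imwrite("pics/a.png",cv2.resize(a,None,fx=2.2,fy=2.2,interpolation=2));cv2.imwrite("pics/b.png",cv2.resize(b,None,fx=2.2,fy=2.2,interpolation=2))
E
```

```text
(no output)
```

View pics/a.png

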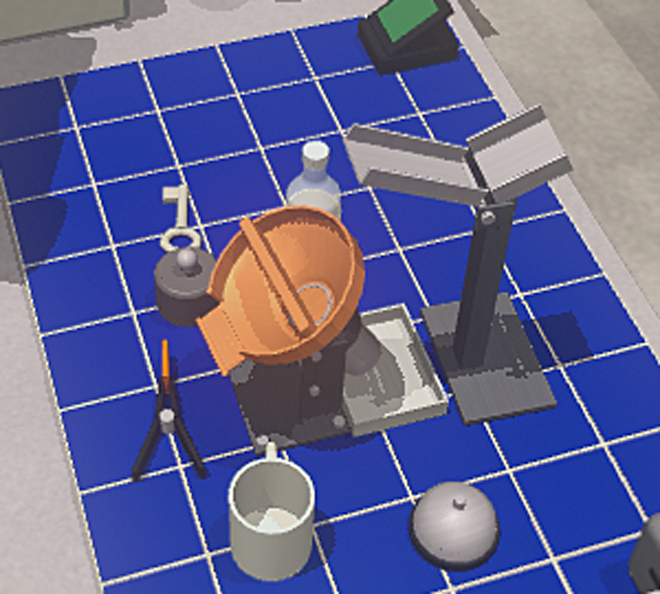

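View pics/b.png

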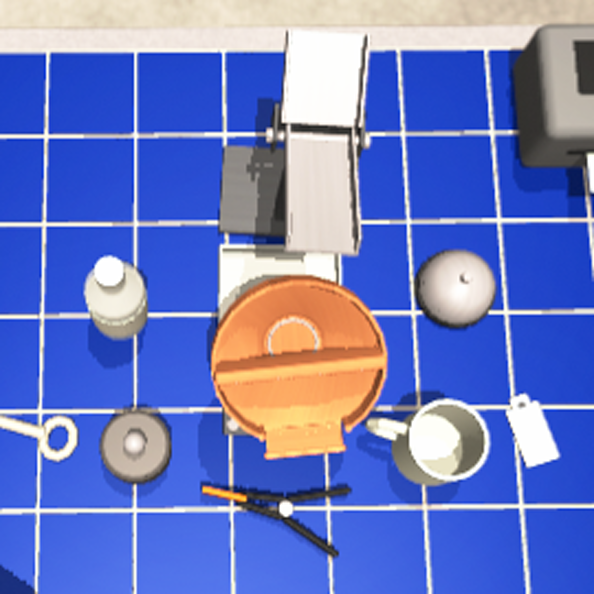

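The lip faces the robot (lower side in the top view, around crop 305,440) and the chute stands opposite, behind the funnel. I'll zoom in to pick feature points.

```bash
python3 - <<'E'
import cv2,numpy as np
a=cv2.imread("pics/side0.png")[195:325,285:465];b=cv2.imread("pics/top0.png")
z=lambda i,s:cv2.resize(i,None,fx=s,fy=s,interpolation=cv2.INTER_CUBIC)
def grid(i,s,x0,y0):
    i=z(i,s)
    for k in range(0,i.shape[1],10*s):cv2.putText(i,str(x0+k//s),(k,8),0,.3,(0,255,255),1);i[:,k]=i[:,k]//2+60
    for k in range(0,i.shape[0],10*s):cv2.putText(i,str(y0+k//s),(0,k+4),0,.3,(0,255,255),1);i[k]=i[k]//2+60
    return i
cv2.imwrite("pics/c.png",grid(a,4,285,195))
f=grid(b[220:315,320:415],5,320,220);c=grid(b[108:223,350:405],5,350,108)
o=np.zeros((575,760,3),np.uint8);o[:475,:475]=f;o[:575,480:755]=c
cv2.imwrite("pics/d.png",o)
E
```

```text
(no output)
```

View pics/c.png

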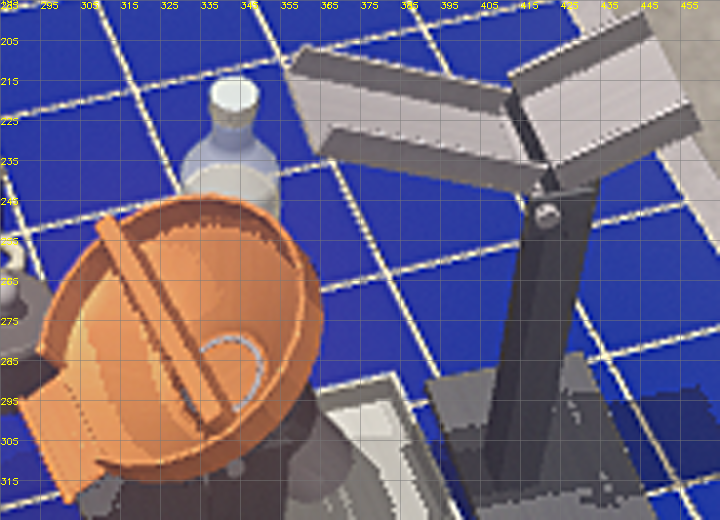

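View pics/d.png

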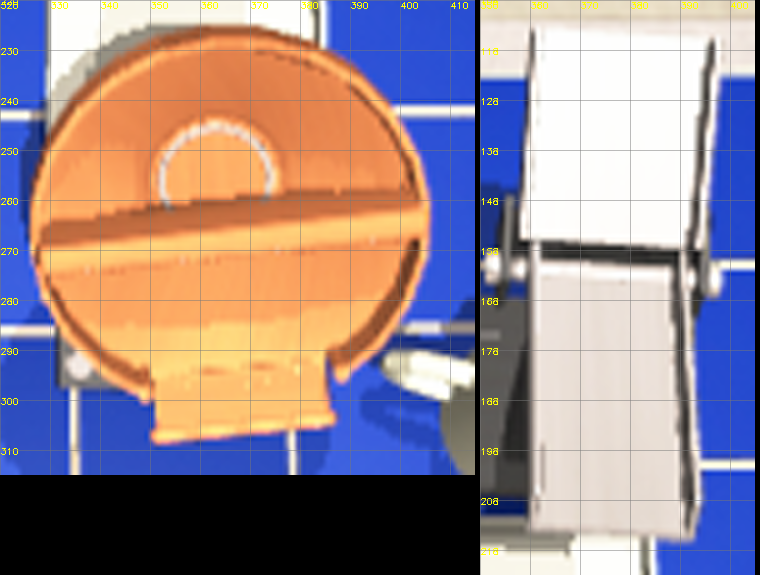

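```bash
cat > h.py <<'E'
import numpy as np,cv2,json
from scipy.optimize import least_squares
from scipy.spatial.transform import Rotation as R
np.set_printoptions(precision=4,suppress=True)
CAL={"side":(42.49127872055159,321.4211884951292,239.41500863431867,.0182,[[.9547,.2166,-.2043,.2669],[-.2977,.704,-.6449,-.8058],[.0041,.6764,.7365,1.1911]]),
"top":(53.392007480268134,317.5502713316216,243.04390764908558,.0092,[[-.0092,.9756,-.2195,.3597],[-.9999,-.0076,.0084,.0469],[.0066,.2196,.9756,1.1218]])}
def proj(c,P):
    fo,cx,cy,k,M=CAL[c];M=np.array(M);f=240/np.tan(np.radians(fo/2))
    p=(np.atleast_2d(P)-M[:,3])@M[:,:3]*[1,-1,-1]
    return cv2.projectPoints(p,np.zeros(3),np.zeros(3),np.array([[f,0,cx],[0,f,cy],[0,0,1.]]),np.array([k,0,0,0,0.]))[0][:,0]
def frames(v):
    # x,y,zrim,yawT,phi(funnel -y dir angle),yawC,hx,hz,alpha
    T=R.from_euler('z',v[3])*R.from_euler('y',-np.pi/6)
    return T*R.from_euler('z',v[4]), np.array(v[:3])
def chutep(v,along,y,up,al=None):
    al=v[8] if al is None else al
    b=np.radians(-25)+al
    d=np.array([-np.cos(b),0,np.sin(b)]);n=np.array([np.sin(b),0,np.cos(b)])
    return R.from_euler('z',v[5]).apply(np.array([v[6],0,v[7]])+along*d+up*n+np.array([0,y,0]))+[v[0],v[1],0]
def seatrim(v):
    F,o=frames(v);return F.inv().apply(chutep(v,.13,0,0,0.)-o)
E
cat > fit.py <<'E'
from h import *
S=lambda u,w:(285+u/4,195+w/4)
F=lambda u,w:(320+u/5,220+w/5)
C=lambda u,w:(350+(u-480)/5,108+w/5)
fun=[("side",(-.0745,0,.036),S(105,220)),("side",(.0745,0,.036),S(221,414)),("top",(-.0745,0,.036),F(37,260)),("top",(.0745,0,.036),F(419,221)),
("side","L-",S(20,402)),("side","L+",S(68,502)),("top","L-",F(153,437)),("top","L+",F(334,420))]
ch=[("side",.13,.028,0,S(288,70)),("side",.13,-.028,0,S(319,158)),("side",.13,.028,.02,S(303,45)),("side",.13,-.028,.02,S(333,126)),
("top",.13,.028,0,C(530,526)),("top",.13,-.028,0,C(692,541)),("top",.13,-.028,.02,C(698,508)),("side",0,"-",0,S(547,214)),("top",0,"+",0,C(490,268)),("top",0,"-",0,C(712,283))]
def res(v,full=False):
    Fr,o=frames(v);w,pin=v[9],v[10];r=[]
    for c,p,px in fun:
        if isinstance(p,str):p=(w*(1 if p[1]=="+" else -1),-.096,0)
        r.append(proj(c,Fr.apply(p)+o)[0]-px)
    for c,a,y,u,px in ch:
        if isinstance(y,str):y=pin*(1 if y=="+" else -1)
        r.append(proj(c,chutep(v,a,y,u))[0]-px)
    if full:print(np.array(r))
    s=seatrim(v)
    pri=[(v[2]-.18)/.0015,(v[9]-.0385)/.003,(np.hypot(s[0],s[1])-.066)/.002,(s[2]-.014)/.002,]
    return np.r_[np.ravel(r),pri]
v0=[.38,-.05,.18,0,0.,0,.168,.28,.85,.036,.05]
s=least_squares(res,v0,loss="soft_l1");v=s.x;res(v,True)
print(v);sr=seatrim(v);print("seat",sr,"turn cw",np.arctan2(sr[0],-sr[1]),s.cost)
cov=np.linalg.pinv(s.jac.T@s.jac);print(np.sqrt(np.diag(cov)))
np.save("v.npy",v)
E
python3 fit.py
```

```text
[[-0.3009 -0.1003]
 [-1.4905  0.2318]
 [-0.9427 -0.2414]
 [ 0.872  -0.4606]
 [-0.0289  0.9864]
 [ 0.2586  0.9489]
 [-0.464   0.1199]
 [-0.2699 -0.0375]
 [-1.0107  0.9112]
 [-0.988  -0.2058]
 [ 0.2086 -0.2488]
 [ 0.7243  0.362 ]
 [-1.4549  0.4362]
 [-0.3687 -0.2245]
 [ 0.3701 -1.8521]
 [ 0.0965  1.2023]
 [ 0.2876 -0.3064]
 [-0.301  -0.2984]]
[ 0.5303 -0.0527  0.1949 -0.0689 -1.3977 -0.0801  0.1662  0.2971  0.8971
  0.037   0.0404]
seat [0.0118 0.0644 0.0168] turn cw 2.960245821629705 16.921416100640396
[0.0008 0.001  0.002  0.0485 0.0452 0.0099 0.0012 0.0018 0.0129 0.0013
 0.0013]
```

```bash
sed -i 's/pri=\[(v\[2\]-.18)\/.0015,/pri=[/' fit.py; python3 fit.py | tail -4; cat > ov.py <<'E'
from h import *
import sys
# draw the fitted model: python ov.py side.png top.png out extra-turn alpha
def draw(fs,ft,out,v):
    ims=[]
    Fr,o=frames(v);t=np.linspace(0,2*np.pi,200)
    for c,f,(x0,y0,w,h) in(("side",fs,(285,195,180,130)),("top",ft,(315,108,100,210))):
        i=cv2.imread(f);s=4 if c=="side" else 2.8
        def pl(P,col):
            q=(proj(c,P)-[x0,y0])*s+s/2;cv2.polylines(I,[q.astype(np.int32)],False,col,1)
        I=cv2.resize(i[y0:y0+h,x0:x0+w],None,fx=s,fy=s,interpolation=2)
        for z,r,col in((.021,.075,(0,255,0)),(0,.076,(255,255,0))):
            pl(Fr.apply(np.c_[r*np.cos(t),r*np.sin(t),0*t+z])+o,col)
        pl(Fr.apply([[-.0745,-.006,.036],[.0745,-.006,.036],[.0745,.006,.036],[-.0745,.006,.036],[-.0745,-.006,.036]])+o,(255,0,255))
        pl(Fr.apply([[-.037,-.07,0],[-.037,-.096,0],[.037,-.096,0],[.037,-.07,0]])+o,(255,0,255))
        for y in(-.028,.028):
            pl(np.array([chutep(v,a,y,u) for a,u in((0,0),(.13,0),(.13,.02),(0,.02))]),(0,255,0))
        ims.append(I)
    H=max(i.shape[0] for i in ims)
    ims=[cv2.copyMakeBorder(i,0,H-i.shape[0],0,0,0) for i in ims]
    I=np.hstack(ims);k=min(1,800/I.shape[1],600/I.shape[0]);cv2.imwrite(out,cv2.resize(I,None,fx=k,fy=k,interpolation=3))
if __name__=="__main__":draw("pics/side0.png","pics/top0.png","pics/e.png",np.load("v.npy"))
E
python3 ov.py
```

```text
0.0369  0.0404]
seat [0.0113 0.0639 0.0153] turn cw 2.9663552323463143 7.083106191099305
[0.0008 0.001  0.0019 0.0479 0.0438 0.0098 0.0012 0.0017 0.0132 0.0011
 0.0013]
```

View pics/e.png

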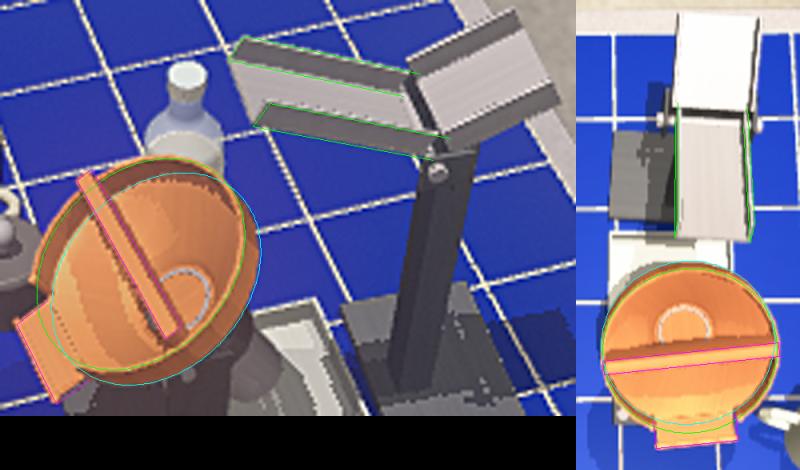

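The overlay matches the bar, lip, collar and chute to about a pixel. Next I'll work out the approach in tool axes.

```bash
cat > go.py <<'E'
from h import *
from cell import robot
def rel(pos,rot,o=None):
    o=o or robot.get_obs();A=R.from_rotvec(o["tcp_rot"])
    return A.inv().apply(np.array(pos)-o["tool_pos"])*1000,np.degrees((A.inv()*rot).as_rotvec())
def grasp(v,zf,flip=1,dth=0):
    Fr,o=frames(v);Fr=Fr*R.from_euler('z',-dth)
    M=Fr.as_matrix();y=flip*M[:,1];z=-M[:,2]
    return o+M[:,2]*zf,R.from_matrix(np.c_[np.cross(y,z),y,z])
E
python3 - <<'E'
from go import *
v=np.load("v.npy");print(v)
o=robot.get_obs();A=R.from_rotvec(o["tcp_rot"]);print(A.as_matrix())
print(rel([.42,.3,.36],A)[0])
for f in(1,-1):
    for zf in(.13,.004):
        p,r=grasp(v,zf,f);print(f,zf,p,rel(p,r));
    sp=(A.inv()*r).as_quat();print("spin",np.degrees(2*np.arctan2(sp[2],sp[3])))
print("nose",chutep(v,.13,0,0),"hinge",chutep(v,0,0,0))
E
```

```text
[ 0.53   -0.0531  0.1974 -0.0524 -1.414  -0.077   0.1664  0.298   0.8939
  0.0369  0.0404]
[[-0.9132  0.4076  0.0001]
 [ 0.4076  0.9132  0.0001]
 [-0.0001  0.0001 -1.    ]]
[-261.2705 -179.8846 -145.3407]
1 0.13 [ 0.4651 -0.0497  0.31  ] (array([-444.922 , -480.8517,  -95.3673]), array([-24.3952, -19.7392,  58.5374]))
1 0.004 [ 0.528  -0.053   0.2009] (array([-503.7121, -458.2373,   13.758 ]), array([-24.3952, -19.7392,  58.5374]))
spin 59.964469444399754
-1 0.13 [ 0.4651 -0.0497  0.31  ] (array([-444.922 , -480.8517,  -95.3673]), array([  22.7261,  -28.0866, -116.8154]))
-1 0.004 [ 0.528  -0.053   0.2009] (array([-503.7121, -458.2373,   13.758 ]), array([  22.7261,  -28.0866, -116.8154]))
spin 239.96446944439975
nose [ 0.5796 -0.0569  0.3554] hinge [ 0.6959 -0.0659  0.298 ]
```

Request:
{"name": "drive_tool", "arguments": {"steps": "0 0 -0.08 0 0 0 1; 0 0 -0.145 0 0 0 1; 0 0 -0.145 0 0 0 1; 0 0 -0.145 0 0 0 1; -0.261 -0.18 -0.145 0 0 20 1; -0.261 -0.18 -0.145 0 0 30 1; -0.261 -0.18 -0.145 0 0 30 1; -0.261 -0.18 -0.145 0 0 30 1; -0.261 -0.18 -0.145 0 0 30 1; -0.261 -0.18 -0.145 0 0 30 1; -0.261 -0.18 -0.145 0 0 30 1; -0.261 -0.18 -0.145 0 0 30 1; -0.445 -0.481 -0.11 -24.4 -19.7 58.5 1; -0.445 -0.481 -0.11 -24.4 -19.7 58.5 1; -0.445 -0.481 -0.11 -24.4 -19.7 58.5 1; -0.445 -0.481 -0.11 -24.4 -19.7 58.5 1; -0.445 -0.481 -0.11 -24.4 -19.7 58.5 1; -0.445 -0.481 -0.11 -24.4 -19.7 58.5 1; -0.445 -0.481 -0.11 -24.4 -19.7 58.5 1; -0.445 -0.481 -0.11 -24.4 -19.7 58.5 1"}}

```text
time_s: 2.67
tool_pos: [0.4606, -0.0231, 0.3278]
tcp_rot: [1.804, 2.005, 0.457]
contact_force: [0.2, 0.3, -0.2]
finger_gap: 1.001
finger_force: 0.0
```

```bash
python3 - <<'E'
from go import *
v=np.load("v.npy")
o=robot.get_obs();print(o["time_s"],o["q"],o["tool_pos"])
for zf in(.13,.006):print(rel(*grasp(v,zf,1)))
E
```

```text
2.6667 [-0.2537 -0.0544  2.0811  0.1776  0.6059 -0.4787] [ 0.4606 -0.0231  0.3278]
(array([-25.3643,  -7.9419,  18.2753]), array([ 0.0953, -0.003 ,  0.0376]))
(array([-25.3707,  -8.1481, 142.2752]), array([ 0.0953, -0.003 ,  0.0376]))
```

Request:
{"name": "drive_tool", "arguments": {"steps": "-0.0254 -0.008 0.0183 0 0 0 1; -0.0254 -0.008 0.0183 0 0 0 1; -0.0254 -0.008 0.055 0 0 0 1; -0.0254 -0.008 0.09 0 0 0 1; -0.0254 -0.008 0.12 0 0 0 1; -0.0254 -0.008 0.142 0 0 0 1; -0.0254 -0.008 0.142 0 0 0 1; -0.0254 -0.008 0.142 0 0 0 1"}}

```text
time_s: 3.33
tool_pos: [0.5274, -0.0508, 0.2019]
tcp_rot: [1.807, 2.009, 0.455]
contact_force: [-0.4, -0.1, 0.4]
finger_gap: 1.001
finger_force: 0.0
```

```bash
python3 - <<'E'
from go import *
v=np.load("v.npy")
o=robot.get_obs();print(o["time_s"],o["q"],o["contact_force"],o["torque"])
print(rel(*grasp(v,.006,1)))
ims=[]
for c,(x,y,w,h) in(("side",(275,170,120,140)),("top",(310,200,110,120))):
    i=robot.get_image(c)["image"][y:y+h,x:x+w,::-1];ims.append(cv2.resize(i,(400,480 if c=="side" else 480),interpolation=2))
cv2.imwrite("pics/f.png",np.hstack(ims))
E
```

```text
3.3333 [-0.2801  0.2395  2.1478  0.442   0.2701 -0.7839] [-0.4395 -0.1314  0.4424] [-0.1045  0.2971  0.0085]
(array([-2.1134, -0.2109, -0.7762]), array([-0.1507, -0.1351,  0.0444]))
```

View pics/f.png

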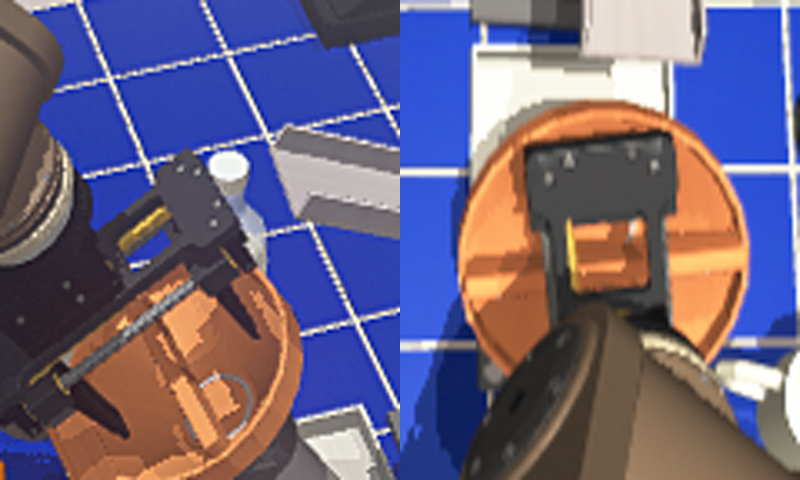

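The fingers straddle the bar without touching the collar. Closing.

Request:
{"name": "drive_tool", "arguments": {"steps": "-0.002 0 0 0 0 0 1; -0.002 0 0 0 0 0 0; -0.002 0 0 0 0 0 0; -0.002 0 0 0 0 0 0; -0.002 0 0 0 0 0 0; -0.002 0 0 0 0 0 0; -0.002 0 0 0 0 0 0; -0.002 0 0 0 0 0 0; -0.002 0 0 0 0 0 0; -0.002 0 0 0 0 0 0; -0.002 0 0 0 0 0 0; -0.002 0 0 0 0 0 0"}}

```text
time_s: 4.43
tool_pos: [0.5277, -0.0535, 0.2024]
tcp_rot: [1.806, 2.007, 0.455]
contact_force: [0.2, 0.3, -0.1]
finger_gap: 0.286
finger_force: 0.0
```

```bash
python3 - <<'E'
from go import *
o=robot.get_obs();print(o["time_s"],o["q"],o["contact_force"],o["torque"],o["finger_gap"],R.from_rotvec(o["tcp_rot"]).inv().apply(o["contact_force"]))
v=np.load("v.npy");print(rel(*grasp(v,.006,1)))
E
```

```text
4.4333 [-0.2858  0.2392  2.1471  0.4502  0.2704 -0.7964] [ 0.1916  0.2749 -0.1231] [-0.0815  0.3428  0.0101] 0.2857143351498611 [0.2665 0.1353 0.1952]
(array([ 0.5771, -0.5216, -0.545 ]), array([-0.045 , -0.0528,  0.032 ]))
```

Request:
{"name": "drive_tool", "arguments": {"steps": "0 0 0 0 0 0 0; 0 0 0 0 0 0 0; 0 0 0 0 0 0 0; 0 0 0 0 0 0 0; 0 0 0 0 0 0 0; 0 0 0 0 0 0 0"}}

```text
time_s: 4.93
tool_pos: [0.5274, -0.0535, 0.2022]
tcp_rot: [1.807, 2.007, 0.455]
contact_force: [-5.5, -2.7, -0.6]
finger_gap: 0.129
finger_force: 30.0
```

```bash
python3 - <<'E'
from go import *
o=robot.get_obs();print(o["time_s"],o["q"],o["torque"],o["finger_gap"],R.from_rotvec(o["tcp_rot"]).inv().apply(o["contact_force"]))
v=np.load("v.npy");print(rel(*grasp(v,.006,1)))
E
```

```text
4.9333 [-0.2861  0.2392  2.1477  0.4501  0.2706 -0.7964] [-0.3361  0.7093 -0.228 ] 0.12855333190771254 [-2.1652 -5.3392 -2.1339]
(array([ 0.5606, -0.0886, -0.539 ]), array([-0.0826, -0.0617,  0.0192]))
```

Request:
{"name": "drive_tool", "arguments": {"steps": "0 0 0 0 0 4 0; 0 0 0.0001 0 0 8 0; 0 0 0.0002 0 0 14 0; 0 0 0.0002 0 0 20 0; 0 0 0.0003 0 0 26 0; 0 0 0.0004 0 0 32 0; 0 0 0.0004 0 0 38 0; 0 0 0.0005 0 0 44 0; 0 0 0.0006 0 0 50 0; 0 0 0.0006 0 0 55 0; 0 0 0.0007 0 0 60 0; 0 0 0.0007 0 0 60 0"}}

```text
time_s: 5.93
tool_pos: [0.5276, -0.0534, 0.2016]
tcp_rot: [2.733, 0.88, 0.716]
contact_force: [-3.8, -2.8, 1.5]
finger_gap: 0.126
finger_force: 30.0
```

```bash
cat > st.py <<'E'
from go import *
import sys
o=robot.get_obs();A=R.from_rotvec(o["tcp_rot"]);v=np.load("v.npy")
print(o["time_s"],o["q"],A.inv().apply(o["torque"]),o["finger_gap"],"Ftool",A.inv().apply(o["contact_force"]))
p,r=grasp(v,.006,1);print("turn so far",np.degrees((r.inv()*A).as_rotvec()),"pos rel",rel(p,A)[0])
E
python3 st.py
```

```text
5.9333 [-0.2859  0.2407  2.1476  0.4522  0.2699  0.2541] [ 0.8477 -1.2878  0.0457] 0.1256299439266428 Ftool [-3.7624  0.7821 -3.1228]
turn so far [ 0.1478  0.0238 60.2815] pos rel [ 0.222  -0.3736 -1.2438]
```

Request:
{"name": "drive_tool", "arguments": {"steps": "0 0 0 0 0 4 0; 0 0 0.0001 0 0 10 0; 0 0 0.0002 0 0 16 0; 0 0 0.0002 0 0 22 0; 0 0 0.0003 0 0 28 0; 0 0 0.0004 0 0 34 0; 0 0 0.0004 0 0 40 0; 0 0 0.0005 0 0 46 0; 0 0 0.0006 0 0 52 0; 0 0 0.0006 0 0 58 0; 0 0 0.0007 0 0 64 0; 0 0 0.0008 0 0 70 0; 0 0 0.0008 0 0 76 0; 0 0 0.0009 0 0 82 0; 0 0 0.001 0 0 88 0; 0 0 0.001 0 0 94 0; 0 0 0.0011 0 0 100 0; 0 0 0.0011 0 0 104 0; 0 0 0.0011 0 0 106 0; 0 0 0.0011 0 0 106 0"}}

```text
time_s: 7.6
tool_pos: [0.5283, -0.0535, 0.2006]
tcp_rot: [-2.289, 1.605, -0.632]
contact_force: [-4.0, -2.3, -1.5]
finger_gap: 0.128
finger_force: 30.0
```

```bash
python3 st.py
```

```text
7.6 [-0.2855  0.2433  2.1477  0.4558  0.2669  2.0969] [-0.8265 -0.2507  0.1792] 0.1280345724291479 Ftool [ 0.6996  4.7719 -0.6375]
turn so far [  0.1204  -0.1238 166.0679] pos rel [-0.5049 -0.0656 -2.421 ]
```

Request:
{"name": "drive_tool", "arguments": {"steps": "0 0 0 0 0 0 0.6; 0 0 0 0 0 0 0.6; 0 0 0 0 0 0 0.6; 0 0 0 0 0 0 0.6; 0 0 0 0 0 0 0.6; 0 0 0 0 0 0 0.6; 0 0 0 0 0 0 0.6; 0 0 -0.01 0 0 0 0.6; 0 0 -0.04 0 0 0 0.6; 0 0 -0.08 0 0 0 0.6; 0 0 -0.12 0 0 0 0.6; 0 0 -0.14 0 0 0 0.6; 0 0 -0.14 0 0 0 0.6"}}

```text
time_s: 8.68
tool_pos: [0.4584, -0.05, 0.3264]
tcp_rot: [-2.287, 1.6, -0.643]
contact_force: [-0.1, 0.2, 0.3]
finger_gap: 0.605
finger_force: 0.0
```

```bash
python3 - <<'E'
from go import *
o=robot.get_obs();A=R.from_rotvec(o["tcp_rot"]);print(o["q"],o["tool_pos"],o["contact_force"]);print(A.as_matrix());print(rel(o["tool_pos"]+[-.03,.2,.06],A))
E
```

```text
[-0.3365 -0.0538  2.0861  0.2473  0.6116  2.2882] [ 0.4584 -0.05    0.3264] [-0.0794  0.1767  0.2789]
[[ 0.2891 -0.8136  0.5044]
 [-0.9364 -0.3498 -0.0276]
 [ 0.1989 -0.4644 -0.863 ]]
(array([-184.0272,  -73.4056,  -72.4266]), array([0., 0., 0.]))
```

Request:
{"name": "drive_tool", "arguments": {"steps": "-0.184 -0.073 -0.072 0 0 -20 0; -0.184 -0.073 -0.072 0 0 -40 0; -0.184 -0.073 -0.072 0 0 -60 0; -0.184 -0.073 -0.072 0 0 -80 0; -0.184 -0.073 -0.072 0 0 -90 0; -0.184 -0.073 -0.072 0 0 -90 0; -0.184 -0.073 -0.072 0 0 -90 0; -0.184 -0.073 -0.072 0 0 -90 0; -0.184 -0.073 -0.072 0 0 -90 0; -0.184 -0.073 -0.072 0 0 -90 0; -0.184 -0.073 -0.072 0 0 -90 0"}}

```text
time_s: 9.6
tool_pos: [0.4293, 0.1502, 0.3811]
tcp_rot: [2.963, 0.239, 0.786]
contact_force: [0.2, -0.9, -0.3]
finger_gap: 0.002
finger_force: 0.0
```

```bash
python3 - <<'E'
from h import *
from cell import robot
import ov
for c in("side","top"):cv2.imwrite(f"pics/{c}1.png",robot.get_image(c)["image"][:,:,::-1])
# model turned by 166.05 deg
v=np.load("v.npy");v[4]-=np.radians(166.05)
Fr,o=frames(v);v[:3]=v[:3]-Fr.as_matrix()[:,2]*.00185
np.save("v1.npy",v);print(seatrim(v))
def grid(i,s,x0,y0):
    i=cv2.resize(i,None,fx=s,fy=s,interpolation=cv2.INTER_CUBIC)
    for k in range(0,i.shape[1],10*s):cv2.putText(i,str(x0+k//s),(k,8),0,.3,(0,255,255),1)
    for k in range(0,i.shape[0],10*s):cv2.putText(i,str(y0+k//s),(0,k+4),0,.3,(0,255,255),1)
    return i
a=grid(cv2.imread("pics/side1.png")[235:325,285:375],4,285,235);b=grid(cv2.imread("pics/top1.png")[210:310,320:415],4,320,210)
o=np.zeros((400,760,3),np.uint8);o[:360,:360]=a;o[:400,370:750]=b;cv2.imwrite("pics/g.png",o)
E
```

```text
[-0.0267 -0.06    0.0166]
```

View pics/g.png

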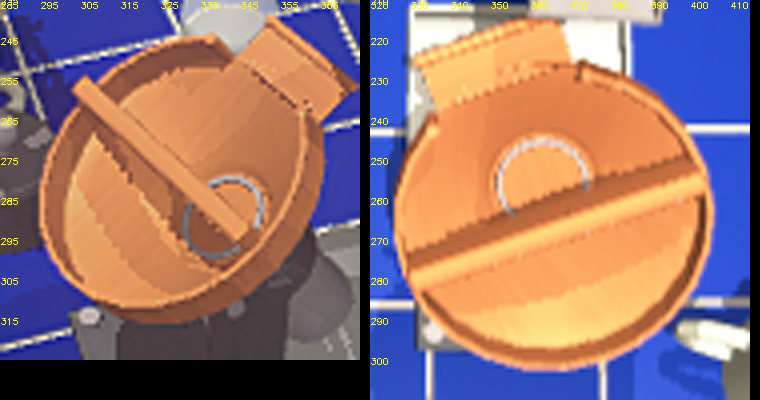

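The lip now points up and to the left in the top view, around (414,63)–(562,22) in the crop. It still needs more clockwise turn. My remaining-turn formula had the wrong sign: the total should be about 190°. I'll refit using both states.

```bash
cat > fit2.py <<'E'
import re
src=open("fit.py").read().split("v0=")[0]
exec(src)
S1=lambda u,w:(285+u/4,235+w/4)
T1=lambda u,w:(320+(u-370)/4,210+w/4)
fun1=[("side",(.0745,0,.036),S1(82,87)),("side",(-.0745,0,.036),S1(241,237)),("top",(.0745,0,.036),T1(411,277)),("top",(-.0745,0,.036),T1(706,182)),
("side","L+",S1(273,18)),("side","L-",S1(357,86)),("top","L+",T1(414,63)),("top","L-",T1(562,22))]
def state1(v):
    u=np.array(v[:11],float).copy();u[4]=v[11];F,o=frames(u);u[:3]-=F.as_matrix()[:,2]*.00185;return u
def res2(v,full=False):
    r0=res(v[:11],full);u=state1(v);Fr,o=frames(u);r=[]
    for c,p,px in fun1:
        if isinstance(p,str):p=(v[9]*(1 if p[1]=="+" else -1),-.096,0)
        r.append(proj(c,Fr.apply(p)+o)[0]-px)
    if full:print(np.array(r))
    return np.r_[r0,np.ravel(r)]
v=np.load("v.npy")
s=least_squares(res2,np.r_[v,v[4]-2.9],loss="soft_l1");v=s.x;res2(v,True);print(v)
J=np.linalg.pinv(s.jac.T@s.jac)
def rem(u):
    p=seatrim(u);return np.degrees((-np.pi/2-np.arctan2(p[1],p[0]))%(2*np.pi))
g=np.array([(rem(state1(v+1e-5*e))-rem(state1(v-1e-5*e)))/2e-5 for e in np.eye(12)])
print("turned",np.degrees(v[4]-v[11]),"remaining",rem(state1(v)),"+-",np.sqrt(g@J@g)*.8,"from0",rem(v[:11]),seatrim(state1(v)))
np.save("v1.npy",state1(v))
E
python3 fit2.py; python3 -c "
import ov,numpy as np
ov.draw('pics/side1.png','pics/top1.png','pics/i.png',np.load('v1.npy'))"
```

```text
[[-0.627  -0.3522]
 [-1.7588  0.7014]
 [-0.1606  0.1034]
 [ 1.8073  0.0159]
 [-0.4665  0.716 ]
 [-0.172   0.948 ]
 [-0.1023  0.5449]
 [ 0.09    0.4217]
 [-1.1533  0.9574]
 [-0.8877 -0.1777]
 [ 0.0598 -0.2356]
 [ 0.8202  0.3554]
 [-0.9732  0.6439]
 [ 0.1577 -0.2796]
 [ 0.8641 -1.9197]
 [ 0.1321  0.888 ]
 [ 0.1794 -0.1468]
 [-0.3236 -0.4726]]
[[-0.6167 -1.1479]
 [ 0.4005 -0.6212]
 [-1.0012  0.8106]
 [-0.1722 -0.1186]
 [ 0.8177 -0.1612]
 [ 1.1496  0.204 ]
 [-0.1747 -2.4189]
 [-0.6482 -4.779 ]]
[ 0.5292 -0.0537  0.1967 -0.0475 -1.4221 -0.0718  0.1669  0.2979  0.8972
  0.037   0.0404 -4.3289]
turned 166.55018773983852 remaining 22.99832204560171 +- 0.6456100272554903 from0 189.56106897111636 [-0.0259 -0.0611  0.0169]
```

View pics/i.png

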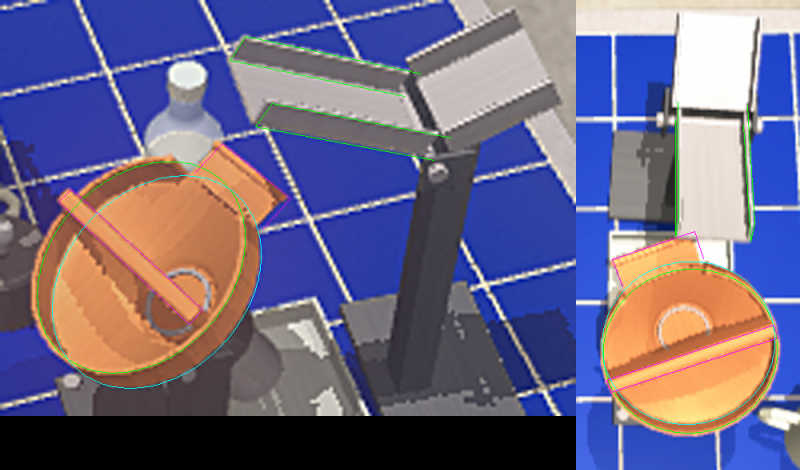

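```bash
python3 - <<'E'
from go import *
v=np.load("v1.npy");o=robot.get_obs();print(o["q"])
for f in(1,-1):
    for zf in(.13,.008):print(f,zf,rel(*grasp(v,zf,f)))
E
```

```text
[ 0.291  -0.0897  1.9643 -0.2381  0.7852  1.8324]
1 0.13 (array([-37.7375, 195.0912,  86.7521]), array([ 0.1475,  0.0834, 79.763 ]))
1 0.008 (array([-37.4263, 194.974 , 208.7517]), array([ 0.1475,  0.0834, 79.763 ]))
-1 0.13 (array([-37.7375, 195.0912,  86.7521]), array([  -0.0876,    0.1549, -100.2369]))
-1 0.008 (array([-37.4263, 194.974 , 208.7517]), array([  -0.0876,    0.1549, -100.2369]))
```

Request:
{"name": "drive_tool", "arguments": {"steps": "-0.0375 0.195 0.06 0 0 -20 0.6; -0.0375 0.195 0.06 0 0 -40 0.6; -0.0375 0.195 0.06 0 0 -60 0.6; -0.0375 0.195 0.06 0 0 -80 0.6; -0.0375 0.195 0.08 0 0 -100.2 0.6; -0.0375 0.195 0.087 0 0 -100.2 0.6; -0.0375 0.195 0.087 0 0 -100.2 0.6; -0.0375 0.195 0.087 0 0 -100.2 0.6; -0.0375 0.195 0.087 0 0 -100.2 0.6; -0.0375 0.195 0.087 0 0 -100.2 0.6; -0.0375 0.195 0.087 0 0 -100.2 0.6; -0.0375 0.195 0.087 0 0 -100.2 0.6; -0.0375 0.195 0.087 0 0 -100.2 0.6; -0.0375 0.195 0.087 0 0 -100.2 0.6; -0.0375 0.195 0.087 0 0 -100.2 0.6; -0.0375 0.195 0.087 0 0 -100.2 0.6"}}

```text
time_s: 11.03
tool_pos: [0.465, -0.051, 0.3077]
tcp_rot: [1.725, 2.068, 0.431]
contact_force: [0.3, 0.3, -0.9]
finger_gap: 0.6
finger_force: 0.0
```

```bash
python3 - <<'E'
from go import *
v=np.load("v1.npy");o=robot.get_obs();print(o["q"],o["finger_gap"])
print(rel(*grasp(v,.008,-1)))
E
```

```text
[-0.3322 -0.0175  2.103   0.2598  0.5679 -0.697 ] 0.5997538353790898
(array([  0.3753,   0.573 , 122.1558]), array([-0.1852,  0.0404, -8.9064]))
```

Advance with the remaining −8.9° turn, then close on the bar.

Request:
{"name": "drive_tool", "arguments": {"steps": "0.0004 0.0006 0.02 0 0 -6 0.6; 0.0004 0.0006 0.04 0 0 -8.9 0.6; 0.0004 0.0006 0.07 0 0 -8.9 0.6; 0.0004 0.0006 0.1 0 0 -8.9 0.5; 0.0004 0.0006 0.122 0 0 -8.9 0.5; 0.0004 0.0006 0.122 0 0 -8.9 0.5; 0.0004 0.0006 0.122 0 0 -8.9 0; 0.0004 0.0006 0.122 0 0 -8.9 0; 0.0004 0.0006 0.122 0 0 -8.9 0; 0.0004 0.0006 0.122 0 0 -8.9 0; 0.0004 0.0006 0.122 0 0 -8.9 0; 0.0004 0.0006 0.122 0 0 -8.9 0; 0.0004 0.0006 0.122 0 0 -8.9 0; 0.0004 0.0006 0.122 0 0 -8.9 0; 0.0004 0.0006 0.122 0 0 -8.9 0"}}

```text
time_s: 12.28
tool_pos: [0.5264, -0.0535, 0.2039]
tcp_rot: [1.55, 2.179, 0.385]
contact_force: [-2.3, 3.7, 7.3]
finger_gap: 0.127
finger_force: 30.0
```

```bash
python3 st.py; python3 - <<'E'
from go import *
v=np.load("v1.npy");p=seatrim(v);rem=np.degrees((-np.pi/2-np.arctan2(p[1],p[0]))%(2*np.pi));print(rem)
print(rel(*grasp(v,.008,-1,np.radians(rem))))
E
```

```text
12.2833 [-0.2867  0.2349  2.1486  0.4477  0.2724 -1.0238] [-0.6141  0.3952  0.025 ] 0.12733973787494948 Ftool [ 2.7719  2.704  -7.5343]
turn so far [ -0.0016   0.0251 -13.175 ] pos rel [0.5809 0.0564 1.3697]
22.99832204560171
(array([ 0.2842, -1.1178,  1.4927]), array([-0.0262,  0.1121, 22.9463]))
```

Request:
{"name": "drive_tool", "arguments": {"steps": "0 0 0 0 0 4 0; 0 0 0.0001 0 0 9 0; 0 0 0.0001 0 0 14 0; 0 0 0.0002 0 0 18 0; 0 0 0.0002 0 0 21 0; 0 0 0.0003 0 0 23 0; 0 0 0.0003 0 0 23 0; 0 0 0.0003 0 0 23 0; 0 0 0.0003 0 0 23 0.6; 0 0 0.0003 0 0 23 0.6; 0 0 0.0003 0 0 23 0.6; 0 0 0.0003 0 0 23 0.6; 0 0 0.0003 0 0 23 0.6; 0 0 0.0003 0 0 23 0.6; 0 0 -0.02 0 0 23 0.6; 0 0 -0.06 0 0 23 0.6; 0 0 -0.1 0 0 23 0.6; 0 0 -0.14 0 0 23 0; 0 0 -0.16 0 0 23 0; 0 0 -0.16 0 0 23 0"}}

```text
time_s: 13.95
tool_pos: [0.4459, -0.0495, 0.3458]
tcp_rot: [1.983, 1.855, 0.508]
contact_force: [0.3, -0.4, -0.1]
finger_gap: 0.445
finger_force: 0.0
```

```bash
python3 st.py;python3 - <<'E'
from go import *
o=robot.get_obs();A=R.from_rotvec(o["tcp_rot"])
print(A.as_matrix());print(rel([.43,.13,.39],A)[0])
E
```

```text
13.95 [-0.348  -0.0968  2.0686  0.2355  0.6739 -0.4287] [ 0.3139 -0.0834 -0.0732] 0.4450565872781386 Ftool [-0.4015  0.1934  0.2673]
turn so far [-0.2598 -0.092   9.7776] pos rel [  1.04    -2.095  164.5868]
[[ 0.0649  0.8617  0.5032]
 [ 0.9979 -0.0591 -0.0277]
 [ 0.0059  0.504  -0.8637]]
[178.3822  -2.0123 -51.1205]
```

Request:
{"name": "drive_tool", "arguments": {"steps": "0.178 0 -0.051 0 0 0 0; 0.178 0 -0.051 0 0 0 0; 0.178 0 -0.051 0 0 0 0; 0.178 0 -0.051 0 0 0 0; 0.178 0 -0.051 0 0 0 0; 0.178 0 -0.051 0 0 0 0; 0.178 0 -0.051 0 0 0 0; 0.178 0 -0.051 0 0 0 0"}}

```text
time_s: 14.62
tool_pos: [0.4326, 0.1293, 0.386]
tcp_rot: [1.988, 1.862, 0.502]
contact_force: [0.3, -0.7, 0.3]
finger_gap: 0.007
finger_force: 0.0
```

```bash
python3 - <<'E'
from h import *
from cell import robot
import ov
for c in("side","top"):cv2.imwrite(f"pics/{c}2.png",robot.get_image(c)["image"][:,:,::-1])
v=np.load("v1.npy");v[4]-=np.radians(23.0);np.save("v2.npy",v);v[8]=0.
ov.draw('pics/side2.png','pics/top2.png','pics/j.png',v)
E
```

```text
(no output)
```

View pics/j.png

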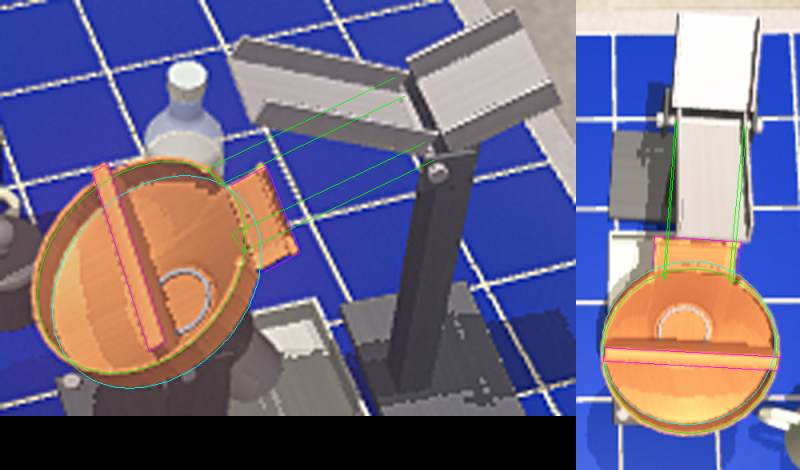

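The gap now faces the lowered-chute model squarely: the magenta lip brackets the green trough in both views. Next is the path for pushing the chute down.

```bash
cat > push.py <<'E'
from go import *
v=np.load("v2.npy")
def pose(al,pen=0,tilt=15,along=.105):
    Z=R.from_euler('z',v[5]);t=np.radians(tilt)
    z=np.array([np.sin(t),0,-np.cos(t)]);x=np.array([0,1.,0]);y=np.cross(z,x)
    n=np.array([np.sin(np.radians(-25)+al),0,np.cos(np.radians(-25)+al)])
    c=[s*.011*y for s in(-1,1)];low=min(c,key=lambda q:q@n)
    P=chutep(v,along,0,.003-pen,al)-Z.apply(low)
    return P,Z*R.from_matrix(np.c_[x,y,z])
if __name__=="__main__":
    a0=v[8];print(a0)
    o=robot.get_obs();print(o["q"],o["time_s"])
    for al,pen in((a0,-.06),(a0,-.015),(a0,0)):print(al,pose(al,pen)[0],*rel(*pose(al,pen)))
E
python3 push.py
```

```text
0.89718997612208
[ 0.2245 -0.1047  1.9633 -0.1932  0.789   0.3946] 14.7167
0.89718997612208 [ 0.6413 -0.0618  0.4038] [-175.859   200.8318   93.3953] [14.7975 -0.5209  0.1308]
0.89718997612208 [ 0.6213 -0.0604  0.3635] [-176.0506  163.4361  118.4258] [14.7975 -0.5209  0.1308]
0.89718997612208 [ 0.6147 -0.0599  0.3501] [-176.1145  150.9709  126.7694] [14.7975 -0.5209  0.1308]
```

Request:
{"name": "drive_tool", "arguments": {"steps": "0 0.025 -0.043 0 0 0 0; 0 0.025 -0.043 5 0 0 0; -0.176 0.226 0.05 14.8 -0.5 0 0; -0.176 0.226 0.05 14.8 -0.5 0 0; -0.176 0.226 0.05 14.8 -0.5 0 0; -0.176 0.226 0.05 14.8 -0.5 0 0; -0.176 0.226 0.05 14.8 -0.5 0 0; -0.176 0.226 0.05 14.8 -0.5 0 0; -0.176 0.226 0.05 14.8 -0.5 0 0; -0.176 0.226 0.05 14.8 -0.5 0 0; -0.176 0.226 0.05 14.8 -0.5 0 0; -0.176 0.226 0.05 14.8 -0.5 0 0; -0.176 0.226 0.05 14.8 -0.5 0 0"}}

```text
time_s: 15.8
tool_pos: [0.6408, -0.061, 0.4553]
tcp_rot: [2.147, 2.005, 0.266]
contact_force: [0.3, 0.2, 0.5]
finger_gap: 0.007
finger_force: 0.0
```

```bash
python3 - <<'E'
from push import *
o=robot.get_obs();print(o["q"],o["tool_pos"])
a0=v[8]
for al,pen in [(a0,-.02)]+[(a,.002) for a in np.linspace(a0,0,10)]:
    p,r=pose(al,pen);print(round(al,2),p,*rel(p,r))
E
```

```text
[-0.2134  0.2731  1.2998  0.039   1.3082 -0.1502] [ 0.6408 -0.061   0.4553]
0.9 [ 0.6236 -0.0605  0.368 ] [ -0.717  -39.3761  79.8205] [ 0.0894 -0.052   0.1909]
0.9 [ 0.6138 -0.0598  0.3483] [ -0.6834 -53.9521  96.299 ] [ 0.0894 -0.052   0.1909]
0.8 [ 0.6095 -0.0595  0.3388] [ -0.6688 -60.563  104.4093] [ 0.0894 -0.052   0.1909]
0.7 [ 0.6063 -0.0593  0.3288] [ -0.6575 -66.334  113.1373] [ 0.0894 -0.052   0.1909]
0.6 [ 0.604  -0.0591  0.3186] [ -0.6497 -71.2076 122.3963] [ 0.0894 -0.052   0.1909]
0.5 [ 0.6027 -0.059   0.3082] [ -0.6454 -75.1356 132.0944] [ 0.0894 -0.052   0.1909]
0.4 [ 0.6025 -0.059   0.2978] [ -0.6447 -78.0789 142.1352] [ 0.0894 -0.052   0.1909]
0.3 [ 0.6033 -0.0591  0.2873] [ -0.6477 -80.0084 152.4192] [ 0.0894 -0.052   0.1909]
0.2 [ 0.6051 -0.0592  0.277 ] [ -0.6541 -80.9047 162.8441] [ 0.0894 -0.052   0.1909]
0.1 [ 0.5868 -0.0579  0.2613] [  -0.5908 -102.759   173.2721] [ 0.0894 -0.052   0.1909]
0.0 [ 0.5906 -0.0581  0.2516] [  -0.6042 -101.5728  183.668 ] [ 0.0894 -0.052   0.1909]
```

Request:
{"name": "drive_tool", "arguments": {"steps": "-0.0007 -0.02 0.03 0 0 0 0; -0.0007 -0.039 0.06 0 0 0 0; -0.0007 -0.039 0.08 0 0 0 0; -0.0007 -0.046 0.087 0 0 0 0; -0.0007 -0.05 0.092 0 0 0 0; -0.0007 -0.054 0.096 0 0 0 0; -0.0007 -0.054 0.096 0 0 0 0"}}

```text
time_s: 16.38
tool_pos: [0.6137, -0.0594, 0.3485]
tcp_rot: [2.146, 2.006, 0.265]
contact_force: [-0.6, -0.2, -0.4]
finger_gap: 0.003
finger_force: 0.0
```

```bash
python3 - <<'E'
from push import *
o=robot.get_obs();print(o["q"],o["tool_pos"],o["contact_force"])
E
```

```text
[-0.2212  0.2711  1.5693  0.046   1.0412 -0.1717] [ 0.6137 -0.0594  0.3485] [-0.6251 -0.1584 -0.4075]
```

Request:
{"name": "drive_tool", "arguments": {"steps": "0 -0.0033 0.004 0 0 0 0; 0 -0.0066 0.0081 0 0 0 0; 0 -0.0095 0.0125 0 0 0 0; 0 -0.0124 0.0168 0 0 0 0; 0 -0.0149 0.0215 0 0 0 0; 0 -0.0173 0.0261 0 0 0 0; 0 -0.0192 0.031 0 0 0 0; 0 -0.0212 0.0358 0 0 0 0; 0 -0.0212 0.0358 0 0 0 0"}}

```text
time_s: 17.13
tool_pos: [0.603, -0.0591, 0.3069]
tcp_rot: [2.148, 2.006, 0.264]
contact_force: [0.5, -1.2, -1.4]
finger_gap: 0.003
finger_force: 0.0
```

```bash
python3 - <<'E'
from push import *
o=robot.get_obs();print(o["tool_pos"],o["contact_force"],o["torque"])
i=robot.get_image("side")["image"][150:325,285:465,::-1];i2=robot.get_image("top")["image"][108:318,310:420,::-1]
a=cv2.resize(i,None,fx=2.6,fy=2.6,interpolation=2);b=cv2.resize(i2,None,fx=2.6,fy=2.6,interpolation=2)
o=np.zeros((546,760,3),np.uint8);o[:a.shape[0],:a.shape[1]]=a;o[:b.shape[0],470:470+b.shape[1]]=b;cv2.imwrite("pics/k.png",o)
E
```

```text
[ 0.603  -0.0591  0.3069] [ 0.4982 -1.2113 -1.4405] [-0.0433  0.1857 -0.0169]
```

View pics/k.png

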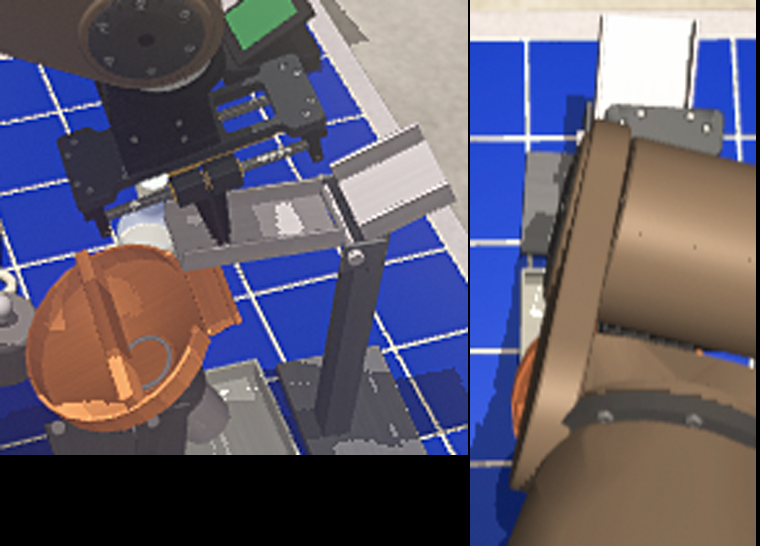

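The chute is about half down, with the fingertips centred on its floor near the nose (side crop about 218,235), and the gap sits ahead of the nose. Continuing down.

Request:
{"name": "drive_tool", "arguments": {"steps": "0 -0.0015 0.005 0 0 0 0; 0 -0.0029 0.01 0 0 0 0; 0 -0.004 0.015 0 0 0 0; 0 -0.0049 0.0203 0 0 0 0; 0 -0.0054 0.0255 0 0 0 0; 0 -0.0058 0.0307 0 0 0 0; 0 -0.006 0.035 0 0 0 0; 0 -0.006 0.039 0 0 0 0; 0 -0.006 0.039 0 0 0 0"}}

```text
time_s: 17.98
tool_pos: [0.6074, -0.0594, 0.268]
tcp_rot: [2.148, 2.006, 0.264]
contact_force: [0.2, -0.2, 0.4]
finger_gap: 0.003
finger_force: 0.0
```

```bash
cat > f.py <<'E'
from push import *
o=robot.get_obs();A=R.from_rotvec(o["tcp_rot"]);print(o["time_s"],o["tool_pos"],A.inv().apply(o["contact_force"]),o["torque"])
# angle of floor if TCP (with +-11 mm tip) touches it
Z=R.from_euler('z',v[5]);
for al in np.arange(-.06,.3,.02):
    d=chutep(v,1,0,0,al)-chutep(v,0,0,0,al);n=chutep(v,0,0,1,al)-chutep(v,0,0,0,al)
    m=min((o["tool_pos"]+A.apply([0,s*.011,0])-chutep(v,0,0,0,al))@n for s in(-1,1))-.003
    print(round(al,2),round(m*1000,1),end="; ")
E
python3 f.py
```

```text
17.9833 [ 0.6074 -0.0594  0.268 ] [-0.2206  0.3313 -0.3023] [-0.0735  0.2324 -0.015 ]
-0.06 10.7; -0.04 9.1; -0.02 7.4; 0.0 5.8; 0.02 4.1; 0.04 2.4; 0.06 0.8; 0.08 -0.9; 0.1 -2.6; 0.12 -4.2; 0.14 -5.9; 0.16 -7.5; 0.18 -9.3; 0.2 -11.4; 0.22 -13.5; 0.24 -15.6; 0.26 -17.7; 0.28 -19.8;
```

Request:
{"name": "drive_tool", "arguments": {"steps": "0 0 0.001 0 0 0 0; 0 0 0.002 0 0 0 0; 0 0 0.003 0 0 0 0; 0 0 0.004 0 0 0 0"}}

```text
time_s: 18.32
tool_pos: [0.6086, -0.0594, 0.2652]
tcp_rot: [2.147, 2.005, 0.265]
contact_force: [-0.6, 0.2, 2.1]
finger_gap: 0.001
finger_force: 0.9
```

Request:
{"name": "drive_tool", "arguments": {"steps": "0 0 0.0005 0 0 0 0; 0 0 0.001 0 0 0 0; 0 0 0.001 0 0 0 0"}}

```text
time_s: 18.57
tool_pos: [0.609, -0.0595, 0.2642]
tcp_rot: [2.147, 2.005, 0.265]
contact_force: [-0.1, 0.0, 1.4]
finger_gap: 0.005
finger_force: 0.6
```

Request:
{"name": "drive_tool", "arguments": {"steps": "0 0 0.0005 0 0 0 0; 0 0 0.001 0 0 0 0; 0 0 0.001 0 0 0 0"}}

```text
time_s: 18.82
tool_pos: [0.6093, -0.0595, 0.2636]
tcp_rot: [2.146, 2.005, 0.266]
contact_force: [-1.5, 1.4, 4.4]
finger_gap: 0.008
finger_force: 2.2
```

Request:
{"name": "drive_tool", "arguments": {"steps": "0 0 0.0005 0 0 0 0; 0 0 0.001 0 0 0 0; 0 0 0.001 0 0 0 0"}}

```text
time_s: 19.07
tool_pos: [0.6094, -0.0595, 0.2634]
tcp_rot: [2.146, 2.005, 0.266]
contact_force: [-6.4, 1.2, 11.0]
finger_gap: 0.005
finger_force: 6.4
```

```bash
python3 f.py
```

```text
19.0667 [ 0.6094 -0.0595  0.2634] [  0.7812  -3.3943 -12.2973] [0.1131 0.7399 0.1032]
-0.06 5.8; -0.04 4.2; -0.02 2.5; 0.0 0.8; 0.02 -0.8; 0.04 -2.5; 0.06 -4.1; 0.08 -5.8; 0.1 -7.5; 0.12 -9.1; 0.14 -10.8; 0.16 -12.4; 0.18 -14.2; 0.2 -16.3; 0.22 -18.4; 0.24 -20.5; 0.26 -22.5; 0.28 -24.6;
```

Contact force rises to 12 N with no further travel, and the modelled angle is about 0.01 rad, so the chute is on its stop. Backing off.

Request:
{"name": "drive_tool", "arguments": {"steps": "0 0 -0.003 0 0 0 0; 0 0 -0.01 0 0 0 0; 0 0 -0.03 0 0 0 0; 0 0 -0.07 0 0 0 0; 0 0 -0.11 0 0 0 0; 0 0 -0.15 0 0 0 0; 0.19 -0.03 -0.15 0 0 0 0; 0.19 -0.03 -0.15 0 0 0 0; 0.19 -0.03 -0.15 0 0 0 0; 0.19 -0.03 -0.15 0 0 0 0; 0.19 -0.03 -0.15 0 0 0 0; 0.25 -0.03 -0.15 0 0 0 0; 0.25 -0.03 -0.15 0 0 0 0; 0.25 -0.03 -0.15 0 0 0 0; 0.25 -0.03 -0.15 0 0 0 0"}}

```text
time_s: 20.32
tool_pos: [0.5584, 0.1954, 0.3991]
tcp_rot: [2.145, 2.008, 0.264]
contact_force: [-0.8, -1.1, -0.3]
finger_gap: 0.006
finger_force: 0.0
```

```bash
cat > chk.py <<'E'
from push import *
from cell import robot
v=np.load("v2.npy")
print(robot.get_obs()["tool_pos"],robot.get_obs()["contact_force"])
im={}
for c in("side","top"):
    im[c]=robot.get_image(c)["image"];cv2.imwrite(f"pics/{c}3.png",im[c][:,:,::-1])
    for r in robot.outline_of(c,"chute")[:1]:
        m=r["mask"];print(c,r["conf"],m.sum())
        for al in(0,.03,.06,.1,.9):
            q=np.array([chutep(v,a,y,u,al) for a in(0,.13) for y in(-.028,.028) for u in(0,.02)])
            k=np.zeros((480,640),np.uint8);cv2.fillConvexPoly(k,cv2.convexHull(np.round(proj(c,q)).astype(np.int32)),1)
            print(al,round((k.astype(bool)&m).sum()/(k.astype(bool)|m).sum(),3),end=" ")
        print()
E
python3 chk.py
```

```text
[0.5584 0.1954 0.3991] [-0.8368 -1.0704 -0.3133]
side 0.95 1779
0 0.884 0.03 0.888 0.06 0.887 0.1 0.84 0.9 0.2 
top 0.71 2363
0 0.943 0.03 0.933 0.06 0.933 0.1 0.941 0.9 0.577
```

```bash
python3 - <<'E'
from push import *
M={}
for c in("side","top"):robot.get_image(c);M[c]=robot.outline_of(c,"chute")[0]["mask"]
def iou(c,v,al):
    K=np.zeros((480,640),bool)
    q=[np.array([chutep(v,a,y,u,al) for a,y,u in s]) for s in(
     [(0,y,u) for y in(-.028,.028) for u in(0,.003)]+[(.13,y,u) for y in(-.028,.028) for u in(0,.003)],
     *[[(a,y,u) for a in(0,.13) for u in(0,.02) for y in(y0,y0+.003)] for y0 in(-.028,.025)])]
    for p in q:
        k=np.zeros((480,640),np.uint8);h=cv2.convexHull(proj(c,p).astype(np.float32))
        cv2.fillConvexPoly(k,np.round(h*16).astype(np.int32),1,8,4);K|=k>0
    return (K&M[c]).sum()/(K|M[c]).sum()
v=np.load("v2.npy")
for dy in(-.04,-.02,0,.02,.04):
    u=v.copy();u[5]+=dy
    print(dy,[round(iou("side",u,a)+iou("top",u,a),3) for a in(-.06,-.03,0,.03,.06,.09,.12)])
E
```

```text
-0.04 [np.float64(1.566), np.float64(1.602), np.float64(1.646), np.float64(1.669), np.float64(1.698), np.float64(1.7), np.float64(1.688)]
-0.02 [np.float64(1.674), np.float64(1.716), np.float64(1.746), np.float64(1.778), np.float64(1.792), np.float64(1.777), np.float64(1.751)]
0 [np.float64(1.754), np.float64(1.799), np.float64(1.831), np.float64(1.864), np.float64(1.866), np.float64(1.829), np.float64(1.796)]
0.02 [np.float64(1.759), np.float64(1.81), np.float64(1.843), np.float64(1.861), np.float64(1.827), np.float64(1.797), np.float64(1.765)]
0.04 [np.float64(1.732), np.float64(1.763), np.float64(1.795), np.float64(1.767), np.float64(1.749), np.float64(1.715), np.float64(1.676)]
```

```bash
python3 - <<'E'
from push import *
v=np.load("v2.npy");Fr,o=frames(v)
I=cv2.imread("pics/top3.png").astype(np.float32);S=cv2.imread("pics/side3.png").astype(np.float32)
x=np.arange(-60,61,3)/1000
for c,im in(("top",I),("side",S)):
  for y in(-.086,-.092):
    q=proj(c,Fr.apply(np.c_[x,0*x+y,0*x])+o).astype(np.float32)
    s=cv2.remap(im,q[:,0],q[:,1],cv2.INTER_LINEAR).reshape(-1,3) if 0 else np.array([cv2.getRectSubPix(im.astype(np.uint8),(1,1),(float(a),float(b)))[0,0] for a,b in q]).astype(int)
    print(c,y,[(int(a*1000),int(r[2]-r[0])) for a,r in zip(x,s)])
  for sgn in(-1,1):
    for al in (0,.04):
      for u in(0,.02):
        pts=np.array([chutep(v,t,sgn*.028,u,al) for t in np.linspace(.08,.13,60)])
        # image pixel -> express as x on the y=-.089 lip line by nearest projection
        lip=proj(c,Fr.apply(np.c_[x,0*x-.089,0*x])+o);p=proj(c,pts)
        d=np.linalg.norm(p[:,None]-lip[None],axis=2);k=np.unravel_index(d.argmin(),d.shape);print(c,"edge",sgn,al,u,round(x[k[1]]*1000),round(d.min(),1))
E
```

```text
top -0.086 [(-60, -169), (-57, -170), (-54, -168), (-51, -167), (-48, -168), (-45, -168), (-42, -168), (-39, -168), (-36, -132), (-33, 73), (-30, 24), (-27, 16), (-24, 9), (-21, 10), (-18, 11), (-15, 11), (-12, 10), (-9, 11), (-6, 10), (-3, 10), (0, 10), (3, 9), (6, 10), (9, 11), (12, 10), (15, 8), (18, 9), (21, 9), (24, 11), (27, 70), (30, 143), (33, 135), (36, 77), (39, 20), (42, 19), (45, 20), (48, 20), (51, 26), (54, 6), (57, 4), (60, 4)]
top -0.092 [(-60, -169), (-57, -169), (-54, -169), (-51, -168), (-48, -168), (-45, -167), (-42, -168), (-39, -152), (-36, 63), (-33, 106), (-30, 14), (-27, 15), (-24, 9), (-21, 9), (-18, 10), (-15, 10), (-12, 10), (-9, 10), (-6, 10), (-3, 10), (0, 9), (3, 8), (6, 9), (9, 10), (12, 9), (15, 8), (18, 8), (21, 10), (24, 11), (27, 64), (30, 141), (33, 133), (36, 132), (39, 48), (42, 18), (45, 22), (48, 24), (51, 25), (54, 22), (57, 18), (60, 18)]
top edge -1 0 0 -30 0.2
top edge -1 0 0.02 -33 0.0
top edge -1 0.04 0 -30 0.4
top edge -1 0.04 0.02 -33 0.3
top edge 1 0 0 27 0.1
top edge 1 0 0.02 24 0.7
top edge 1 0.04 0 27 0.3
top edge 1 0.04 0.02 24 0.
[... 407 characters left out ...]
), (51, 4), (54, 6), (57, 13), (60, -16)]
side -0.092 [(-60, -110), (-57, -110), (-54, -111), (-51, -109), (-48, -108), (-45, -109), (-42, -109), (-39, -123), (-36, 30), (-33, 151), (-30, 141), (-27, 142), (-24, 110), (-21, 80), (-18, 85), (-15, 68), (-12, 4), (-9, 7), (-6, 6), (-3, 6), (0, 8), (3, 10), (6, 11), (9, 10), (12, 12), (15, 10), (18, 10), (21, 10), (24, 10), (27, 11), (30, 12), (33, 12), (36, 10), (39, 10), (42, 7), (45, 6), (48, 3), (51, 5), (54, 6), (57, -2), (60, -47)]
side edge -1 0 0 -18 0.5
side edge -1 0 0.02 0 0.4
side edge -1 0.04 0 -15 0.6
side edge -1 0.04 0.02 3 0.3
side edge 1 0 0 39 0.3
side edge 1 0 0.02 57 0.2
side edge 1 0.04 0 42 0.4
side edge 1 0.04 0.02 60 0.2
```

Centring checks out: the lip edges are at ±37 mm and the chute edges sit where the model puts them. The final angle is only known to about 0.04 rad, so I'll measure the trough's slope directly from its lower edge in the side view.

```bash
python3 - <<'E'
from push import *
v=np.load("v2.npy");I0=cv2.imread("pics/side0.png").astype(float);I1=cv2.imread("pics/side3.png").astype(float)
def edge(im,al,t,y=-.028,u0=0,rng=6):
    # along image normal of the model's line, find strongest blue/grey or brightness step; print offset px
    P=proj("side",np.array([chutep(v,a,y,u0,al) for a in t]));d=P[-1]-P[0];n=np.array([-d[1],d[0]])/np.linalg.norm(d);n*=np.sign(n[1])
    s=np.arange(-rng,rng+.01,.25);pts=[]
    sat=(im[:,:,0]-im[:,:,2]).astype(np.float32)
    for p in P:
        q=(p+s[:,None]*n).astype(np.float32)
        w=cv2.remap(sat,q[:,:1],q[:,1:],cv2.INTER_LINEAR).ravel();w=np.convolve(w,np.ones(3)/3,'same')
        g=np.gradient(w);g[:3]=0;g[-3:]=0;k=g.argmax();pts.append((s[k],round(g[k],0)))
    return P,n,pts
for im,al in((I0,v[8]),(I1,0.),(I1,.04)):
    t=np.linspace(.02,.12,11);P,n,p=edge(im,al,t);print(round(al,2),[(round(float(a),2),int(g)) for a,g in p])
    px=.13*1000/np.linalg.norm(proj("side",chutep(v,.13,-.028,0,al))-proj("side",chutep(v,0,-.028,0,al)));print("mm/px",px)
E
```

```text
0.9 [(-0.5, 27), (-0.75, 20), (0.0, 25), (-0.25, 31), (-0.5, 34), (-0.75, 28), (-0.5, 19), (0.0, 24), (-0.25, 34), (-0.5, 31), (3.25, 15)]
mm/px 2.288120256184938
0.0 [(-1.0, 26), (-1.0, 21), (-1.25, 33), (4.25, 42), (3.0, 39), (2.0, 23), (1.25, 26), (0.0, 36), (4.5, 11), (2.0, 1), (0.75, 1)]
mm/px 1.9671668664372335
0.04 [(-0.5, 26), (-0.75, 22), (-0.75, 33), (4.75, 44), (3.75, 34), (3.0, 21), (2.25, 28), (1.0, 37), (2.0, 2), (2.0, 1), (2.0, 1)]
mm/px 1.959593225195617
```

```bash
python3 - <<'E'
from push import *
v=np.load("v2.npy");I0=cv2.imread("pics/side0.png").astype(np.float32);I1=cv2.imread("pics/side3.png").astype(np.float32)
s=np.arange(-5,5.01,.25)
def run(im,al,y,u,chan):
    t=np.linspace(.02,.12,11)
    P=proj("side",np.array([chutep(v,a,y,u,al) for a in t]));d=P[-1]-P[0];n=np.array([-d[1],d[0]])/np.linalg.norm(d);n*=np.sign(n[1])
    w=np.array([cv2.remap(chan(im),(p+s[:,None]*n).astype(np.float32)[:,:1],(p+s[:,None]*n).astype(np.float32)[:,1:],cv2.INTER_LINEAR).ravel() for p in P])
    g=np.gradient(cv2.blur(w,(3,1)),axis=1);g[:,:2]=g[:,-2:]=0
    k=np.abs(g).argmax(1);return [(float(s[j]),int(g[i,j])) for i,j in enumerate(k)]
gray=lambda i:i.mean(2).astype(np.float32).copy();red=lambda i:i[:,:,2].copy()
for name,y,u,ch in(("near top",-.028,.02,red),("far top",.028,.02,red),("far floor",.025,.003,red)):
    for im,al in((I0,v[8]),(I1,0.)):print(name,round(al,2),run(im,al,y,u,ch))
E
```

```text
near top 0.9 [(-1.5, 17), (0.25, -14), (0.0, -23), (-0.25, -23), (-0.25, -25), (-0.5, -20), (-0.5, -12), (0.25, -13), (0.0, -22), (0.0, -25), (-0.25, -24)]
near top 0.0 [(-1.0, -22), (-1.0, -21), (-0.75, -24), (-1.0, -28), (-1.0, -25), (-1.0, -18), (-1.0, -21), (-0.75, -23), (-1.0, -27), (-1.0, -22), (-1.25, -24)]
far top 0.9 [(-0.5, 24), (-0.5, 27), (-0.5, 23), (-2.75, 30), (0.0, 21), (0.0, 28), (0.0, 33), (-0.25, 34), (-0.25, 33), (-1.25, -33), (0.75, -29)]
far top 0.0 [(-0.75, 33), (-1.0, 22), (-1.25, 32), (-1.25, 23), (-0.75, 29), (0.25, -29), (-1.0, 24), (-4.5, 23), (-1.0, 20), (-1.25, 24), (0.5, -25)]
far floor 0.9 [(-0.25, 19), (-0.5, 17), (-0.75, 17), (-0.25, 12), (0.0, 17), (-0.25, 19), (-0.25, 21), (-0.5, 20), (-0.5, 18), (-0.75, 16), (0.25, 15)]
far floor 0.0 [(-1.0, 18), (-1.0, 22), (-1.0, 18), (-1.25, 20), (-1.25, 19), (-1.25, 16), (-1.0, 16), (-0.75, 21), (-1.0, 21), (-1.25, 20), (-1.25, 23)]
```

The final edges run parallel to the model at angle 0 along the whole trough. There is only a constant 1 px hinge bias and no slope, so the chute is fully down. Handing in.

```bash
python3 -c "
from cell import robot
print(robot.close_job())"
```

```text
the job is handed in; nothing more can be done
None
```

I screwed the funnel down about 190° clockwise until its gap faced the chute to within about 1°, lowered the chute onto its stop in the middle of the gap, let go and handed the job in at about 21 s; no verdict came back, and I did not separately check the other things on the shelf for movement.

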